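Refit the gas hob's control knob and hold it pressed in for lighting

ROBOT

A 7-joint arm with a two-finger parallel gripper is mounted at the origin on the work surface. World frame = base frame: x ahead of the robot, y to its left, z up, the work surface at z = 0. Lengths are in m, angles in rad, forces in N, time in s.
With the tool pointing down it reaches from about 0.425 to 0.975 m from the base axis. Payload 16.7 kg.
Tool frame: the origin (TCP) lies between the finger pads; the fingertips stand 19 mm ahead of it and the grasp point (between the pads) is the TCP; z points along the fingers, y is the direction in which the jaws open and shut (so a half turn about z gives the same grasp; the last joint's range is limited). The gripper opens to 85 mm and grips with 20 to 120 N. Pads are 22 mm wide; open, the fingers measure 114 mm over their backs; the gripper's body (76 mm by 85 mm) begins 54 mm behind the grasp point. The pads swing forward as they close: fully open they stand 13 mm farther back than shut.
Start: joints at [1.181, 0.426, 0.074, 1.606, -0.034, 1.111, -0.067], TCP at [0.161, -0.655, 0.25] pointing down, gripper open.
Joint ranges: [-2.85, 2.85], [-0.5, 2.14], [-1.23, 1.37], [0.21, 2.46], [-1.02, 4.16], [0.16, 2.05], [-2.73, 2.73]. Speed limits (rad/s): [1.89, 1.89, 2.39, 2.39, 3.01, 3.01, 3.01].

INTERFACE

Orientations are given as a rotation vector (axis times angle).
In Python, from bench import * gives the robot as it stands.
- The arm moves only by the shell command python3 -m inch 'ROWS' [FORCE]. ROWS is JSON, one flat list of numbers, 7 for each row, row after row: the shift along the tool's x, y, z in mm, then the turn, a rotation vector about the tool's x, y, z in degrees, then the opening, from 0 (shut) to 1 (fully open). A call has 1 to 12 rows; each row is the pose to reach, as a shift and turn from the pose commanded when the call began, along the tool's axes at that moment; what a row does not reach only later rows make up. A row lasts 1/8 s, in which the tool goes at most 62.5 mm and 10.7 degrees, less where a joint would pass 70% of its speed; a pose out of reach is approached as far as the arm can. A call with a gripper value outside its range is refused whole. The fingers move at their own pace and stop on an object; FORCE is the grip in N (left out, the last holds). Time passes only in rows, so rows that repeat a pose let the fingers close. It gives the time, the measured TCP pose, the force and the opening at its end, in the units of the state.
- get_state(): the state, without advancing time (a new reading comes with each control period).
- capture(name): name is "side" or "top" or "wrist"; returns a dict with "pixels" (400x640x3 uint8, red, green, blue), "z_map" (400x640 float32, m along the optical axis (not along the pixel's ray), 0 where there is no reading), "mtx" (3x3 intrinsics, pixels), "k1" (the pictures are not rectified: a ray, as slopes to the right and down, at radius r is drawn at 1 + k1 r^2 times it, then the intrinsics apply), "R" (3x3) and "t" (3): a world point X has camera coordinates R X + t; the wrist camera has in their place "tool_from_camera" (4x4, takes a point from camera to tool coordinates, whose origin is the TCP and whose axes are the flange's). Camera axes: x right, y down, z forward; pixel columns grow to the right and rows downward; lengths in m; the calibration is good to about 2 mm. A picture is of the moment at which its call begins: read the wrist's pose just before it.
- job_done(): hands the job in, once; it reports no verdict.
Trained networks look in the newest picture that a camera, given by its name, has taken for a name from the list of things; names that differ only in an ending like _2 or _b are one class to them, and where a whole thing is asked for, a point or a joint stands for the part that bears it (a point fixed in the world has none). Each returns a list of dicts, best first, with "conf" (0 to 1); they miss things now and then, are a little off and sometimes report something else, mostly with a low value. They report only what shows in the picture. A call takes as long as a camera call. They do not tell look-alikes from the thing itself.
- search_frame(target, camera): "extent" ([left, top, right, bottom] in pixels, round what is visible of it).
- tip_of(target, camera): "at" ([column, row] in pixels: a listed point, or the origin of a listed thing).
The state is a dict: "t": time; "joint_pos": joint angles; "joint_vel": joint speeds; "effort": joint torques, N m; "eef_pos": TCP position; "ee_rot": TCP orientation; "contact_force": force on the tool from outside, world axes, zero at the start; "ft_torque": the same for the moment, N m; "grip_width": finger opening in m.
Only numpy, scipy, OpenCV 4.12 (cv2) and the standard library are available. Lean on these libraries where they do the work, as an engineer would, in place of code of your own. Each camera call takes 0.05 s, during which the arm holds its last target. There are 200 camera calls.

TASK

Get the gas hob in the packing shed ready to light: with the red scraper block, not with the fingers, sweep the three loose flakes of scorched rice crust off the hob's control strip into the aluminium tray along its edge, and stand the scraper back on the bench clear of the tray. Then take the loose black knob from the bench, turn it so that the flat in its bore matches the flat of the bare brass spindle, push it fully home on the spindle, and keep it pressed in against the valve's spring as one does to light the burner: finish while still holding the knob pressed in, do not let go. Leave everything else on the bench where it stands.

Things in the scene. Friction and masses are not known exactly. Their poses are not given: they have to be found in the camera images.
- hob: Table-top gas hob, fixed. Flat steel plate 340 mm (its x) by 440 mm (its y, -210 to +230), top face 85 mm above the bench. Origin on the bench, on the middle line. Control strip: the flat band along its -y edge. Two valves stand on it at its x = -75 and +75, y = -155 mm; which one is bare varies. Burner and pan support (top 130 mm above the bench) begin at its y = -15; between is bare plate.
- strip_edge (a point): Middle of the control strip's outer edge, on the plate's top face (hob x = 0, y = -210 mm); axes as the hob's: x along the edge, -y out over the tray. The flakes lie between the two valves: their centres within 27 mm of this middle line and 23 to 89 mm in from the edge.
- tray: Open aluminium tray, fixed on the bench, 300 mm (its x, along the strip) by 130 mm (its y), walls 36 mm high and 3 mm thick, floor 3 mm. Origin: centre of its underside. It is tucked 13 mm under the overhanging edge of the control strip and catches what falls off that edge.
- chip_a_center (a point): Centre of loose hard flake a, brown, about 30 x 24 x 9 mm, 12 g; lies flat on the control strip (centre 4.5 mm above the plate).
- chip_b_center (a point): Centre of loose flake b, same size.
- chip_c_center (a point): Centre of loose flake c, same size, the one farthest from the strip's edge.
- scraper_center (a point): Centre of the red scraper block, half-way up. x axis along its 84 mm length, y through its thickness, z up. 55 mm high: cream nylon foot 84 x 20 x 18 mm, above it a red holder 80 mm long and 18 mm thick. Stands upright on its foot on the bench; about 130 g. Grip it across the holder's 18 mm.
- knob_center (a point): Centre of the loose black knob, on its axis, 18 mm above its underside. 36 mm high: flange 50 mm across, 5 mm thick, above it a body 40 mm long (its x) with two flat sides 26 mm apart (facing its y). It stands on its flange; about 90 g. x axis: from the axis to the end with the white pointer line.
- knob_bore (a point): Mouth of the knob's D-shaped bore, centre of its underside, axes as knob_center. First a round recess 19 mm across, 4 mm deep; then a bore 14 mm across whose flat lies 4 mm from the axis on the pointer (+x) side. The bore ends 18 mm up, at knob_center.
- spindle_tip (a point): Centre of the top end of the bare brass spindle, upright, 26 mm above the plate at rest. 12 mm in diameter, one flat 3 mm from its axis over the upper 18 mm; x axis points out of the flat, z up. Turns stiffly (0.2 N m); stands within 0.6 rad of the hob's x axis. The knob is home when knob_center meets this point with both x axes the same way (its underside 8 mm above the plate).
- spindle (a joint): How far the spindle is pressed down into the valve, m: 0 at rest, 0.006 at its stop. Its spring takes 5 N to start and 11 N at the stop. Well pressed in means more than 0.0035.
- fitted_knob: The other valve's knob, in place, same shape as the loose one, fixed; origin on the plate on its axis, its top 44 mm above the plate.
- tape_roll: Roll of brown packing tape with red core lying on the bench, 97 mm across, 45 mm high; bystander. Origin: centre of its underside.
- masu: Wooden rice measure, open box 88 x 88 x 56 mm; bystander. Origin: centre of its underside.
- funnel: Yellow funnel standing mouth down, 160 mm across, 115 mm high; bystander. Origin: centre of its underside.
- mug: White mug, 82 mm across, 92 mm high; bystander. Origin: centre of its underside.
- lighter: Blue stick lighter lying on the bench, 220 mm long; bystander. Origin at the underside where its steel tube leaves the handle.
There are look-alikes about, which are no part of the job. Leave any pink or purple look-alike of the part that bears knob_center alone.

How it is judged:
By the outcome, as a careful person would: the job done as asked, in the order asked, and still so for the second after the job is handed in, while the arm keeps its last pose, push and grip.
It also fails if it takes over 70 s, if anything falls off the work surface, if the arm or the gripper's body presses on something with over 40 N, if the wrist force passes 120 N, or if a joint passes its speed limit or range.

## Working session

There is one attempt and no reset: what is moved stays moved. The work goes in short steps, Python scripts to look and compute and a shell command to move; the robot and the scene stay as the last step left them, time stands still between calls to the robot, and variables do not carry over. Pictures are saved under pics/ and viewed, about 8 in all and at most 12, crops included, and the job is handed in when it is done.

```bash
ls; mkdir -p pics
cat > h.py <<'E'
from bench import *
import numpy as np, cv2
from scipy.spatial.transform import Rotation as Ro
def cam(name):
    s=get_state(); c=capture(name)
    if 'R' not in c:
        T=np.array(c['tool_from_camera']); Rt=Ro.from_rotvec(s['ee_rot']).as_matrix()
        Rw=Rt@T[:3,:3]; tw=Rt@T[:3,3]+np.array(s['eef_pos'])
        c['Rc'],c['o']=Rw,tw
    else:
        c['Rc']=np.array(c['R']).T; c['o']=-c['Rc']@np.array(c['t'])
    return c
def ray(c,uv):
    K=np.array(c['mtx']); d=np.array([(uv[0]-K[0,2])/K[0,0],(uv[1]-K[1,2])/K[1,1]]); m=d.copy()
    for _ in range(20): m=d/(1+c['k1']*(m@m))
    return np.array([m[0],m[1],1.])
def at_z(c,uv,z):
    r=c['Rc']@ray(c,uv); return c['o']+r*(z-c['o'][2])/r[2]
def pts(c):
    # world coordinates for every pixel
    v,u=np.mgrid[0:400,0:640]; K=np.array(c['mtx'])
    d=np.stack([(u-K[0,2])/K[0,0],(v-K[1,2])/K[1,1]],-1); m=d.copy()
    for _ in range(20): m=d/(1+c['k1']*(m**2).sum(-1,keepdims=True))
    z=c['z_map']; P=np.dstack([m[...,0]*z,m[...,1]*z,z])
    W=P@c['Rc'].T+c['o']; W[z==0]=np.nan; return W
def proj(c,X):
    p=c['Rc'].T@(np.array(X)-c['o']); m=p[:2]/p[2]; m=m*(1+c['k1']*(m@m)); K=np.array(c['mtx'])
    return np.array([K[0,0]*m[0]+K[0,2],K[1,1]*m[1]+K[1,2]])
def save(c,name,box=None,s=1):
    im=c['pixels'][...,::-1]
    if box: im=im[box[1]:box[3],box[0]:box[2]]
    cv2.imwrite('pics/'+name,cv2.resize(im,None,fx=s,fy=s,interpolation=cv2.INTER_CUBIC))
E
cat > a.py <<'E'
from h import *
for n in ['top','side']:
    c=cam(n); save(c,n+'0.png',None,1.25); print(n,c['o'].round(3))
    W=pts(c)
    for t in ['hob','strip_edge','tray','chip_a_center','scraper_center','knob_center','knob_bore','spindle_tip','fitted_knob','tape_roll','masu','funnel','mug','lighter']:
        zz={'hob':0,'strip_edge':.085,'chip_a_center':.0895,'scraper_center':.0275,'knob_center':.018,'spindle_tip':.111,'fitted_knob':.085}.get(t,0)
        for r in tip_of(t,n)[:5]: print(t,round(r['conf'],2),np.round(r['at'],1),at_z(c,r['at'],zz).round(3))
print(get_state())
E
python3 a.py
```

```text
pics
top [0.265 0.066 1.831]
hob 0.93 [283.  190.9] [0.56  0.243 0.   ]
strip_edge 0.56 [333.8 190.1] [0.548 0.029 0.085]
tray 0.88 [347.7 195.7] [ 0.538 -0.031  0.   ]
chip_a_center 0.45 [330.2 197.5] [0.518 0.044 0.089]
scraper_center 0.44 [395.  213.1] [ 0.459 -0.225  0.028]
knob_center 0.67 [401.3 165.8] [ 0.662 -0.259  0.018]
knob_center 0.66 [422.2 180.9] [ 0.596 -0.346  0.018]
knob_center 0.53 [396.7 147. ] [ 0.744 -0.242  0.018]
knob_center 0.4 [416.7 150.1] [ 0.73  -0.327  0.018]
knob_bore 0.66 [398.1 147.8] [ 0.745 -0.251  0.   ]
knob_bore 0.44 [400.3 169.4] [ 0.65  -0.258  0.   ]
knob_bore 0.43 [416.4 154.9] [ 0.713 -0.329  0.   ]
knob_bore 0.41 [424.5 180.4] [ 0.601 -0.36   0.   ]
fitted_knob 0.54 [321.4 169.5] [0.634 0.079 0.085]
tape_roll 0.57 [466.6 202.6] [ 0.505 -0.536  0.   ]
tape_roll 0.24 [396.  168.6] [ 0.653 -0.239  0.   ]
masu 0.91 [447.6 175.1] [ 0.624 -0.46   0.   ]
masu 0.32 [333.3 192.6] [0.552 0.03  0.   ]
funnel 0.82 [191.  210.3] [0.481 0.629 0.   ]
funnel 0.68 [466.5 204. ] [ 0.499 -0.535  0.   ]
mug 0.72 [465.9 242.1] [ 0.337 -0.525  0.   ]
lighter 0.7
[... 1092 characters left out ...]
 'joint_pos': array([ 1.18050069,  0.42610525,  0.07390369,  1.60594235, -0.03412867,
        1.11077527, -0.06706788]), 'joint_vel': array([-6.40915767e-04, -8.17357423e-04,  4.05410776e-04,  7.22127212e-06,
       -1.81579562e-03, -8.66996186e-05, -3.02853959e-04]), 'effort': array([ 2.78433918e-04, -9.49528241e+01,  3.75699386e+00, -4.63893843e+01,
        1.90249854e-02,  2.30710553e-03,  6.56718839e-07]), 'eef_pos': array([ 0.16096192, -0.65553052,  0.25032387]), 'ee_rot': array([3.11884068e+00, 3.77263235e-01, 9.57886955e-05]), 'contact_force': array([-0.46161807, -0.9959578 ,  0.12986451]), 'ft_torque': array([ 0.03927257,  0.0008016 , -0.01782322]), 'grip_width': 0.08535848553614511}
```

Run:
```python
from h import *
a=cam('top')['pixels'][130:270,270:480,::-1]; b=cam('side')['pixels'][150:350,270:480,::-1]
a=cv2.resize(a,None,fx=1.9,fy=1.9,interpolation=cv2.INTER_CUBIC)
b=cv2.resize(b,None,fx=1.9,fy=1.9,interpolation=cv2.INTER_CUBIC)
h=max(len(a),len(b)); a=cv2.copyMakeBorder(a,0,h-len(a),0,0,0)
cv2.imwrite('pics/ts.png',np.hstack([a,b]))
```

```text
(no output)
```

View pics/ts.png

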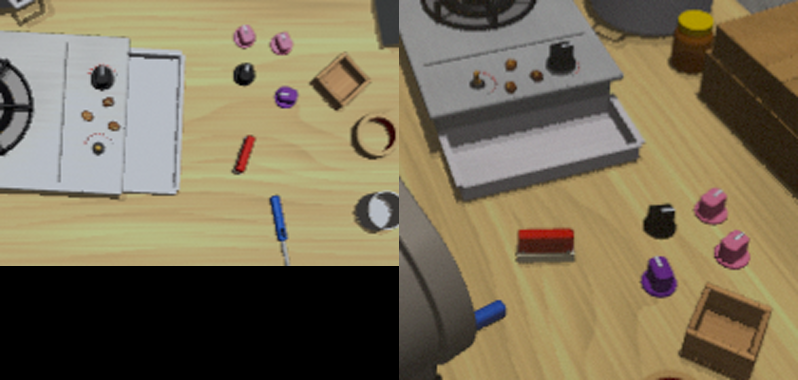

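```bash
cat >> h.py <<'E'
def go(pos,yaw):
    s=get_state(); R=Ro.from_rotvec(s['ee_rot'])
    a=np.radians(yaw); G=Ro.from_matrix(np.array([[np.cos(a),np.sin(a),0],[np.sin(a),-np.cos(a),0],[0,0,-1]]))
    d=R.inv().apply(np.array(pos)-s['eef_pos'])*1e3; r=np.degrees((R.inv()*G).as_rotvec())
    x=R.as_matrix()[:,0]
    print('row',d.round(1),r.round(2),'rows>=',np.ceil(max(np.linalg.norm(d)/62.5,np.linalg.norm(r)/10.7)+1),'yaw now',np.degrees(np.arctan2(x[1],x[0])).round(2),'pos',s['eef_pos'].round(4),'F',s['contact_force'].round(1),'w',round(s['grip_width'],4),'t',s['t'],'j',s['joint_pos'].round(2))
E
python3 -c "
from h import *
go([.467,-.238,.25],-20)"
```

```text
row [ 3.968e+02 -3.325e+02  3.000e-01] [-0.   -0.   33.79] rows>= 10.0 yaw now 13.79 pos [ 0.161  -0.6555  0.2503] F [-1.  -0.8  0. ] w 0.0855 t 1.6 j [ 1.18  0.43  0.07  1.61 -0.03  1.11 -0.07]
```

```bash
python3 -m inch '[397,-332,0,0,0,33.8,1, 397,-332,0,0,0,33.8,1, 397,-332,0,0,0,33.8,1, 397,-332,0,0,0,33.8,1, 397,-332,0,0,0,33.8,1, 397,-332,0,0,0,33.8,1, 397,-332,0,0,0,33.8,1, 397,-332,0,0,0,33.8,1, 397,-332,0,0,0,33.8,1, 397,-332,0,0,0,33.8,1, 397,-332,0,0,0,33.8,1]'
python3 - <<'E'
from h import *
go([.467,-.238,.25],-20)
c=cam('wrist'); save(c,'w1.png',None,1.25); print(c['o'],c['Rc'][:,2])
for r in tip_of('scraper_center','wrist')[:2]: print(r,at_z(c,r['at'],.0275))
for r in tip_of('knob_center','wrist')[:4]: print(r,at_z(c,r['at'],.018))
W=pts(c); im=c['pixels'].astype(int)
red=(im[...,0]>110)&(im[...,1]<60)&(im[...,2]<60)
top=red&(abs(W[...,2]-.055)<.006); P=W[top][:,:2]
print(top.sum()); 
if top.sum()>20: print(cv2.minAreaRect((P*1000).astype(np.float32)),np.nanmedian(W[top][:,2]))
E
```

```text
t: 2.98
eef_pos: [0.4669, -0.2391, 0.2503]
ee_rot: [3.093, -0.547, -0.0]
contact_force: [-0.0, -0.7, -0.5]
grip_width: 0.0856
row [-0.3 -1.1  0.3] [ 0.02  0.01 -0.05] rows>= 2.0 yaw now -20.05 pos [ 0.4669 -0.2391  0.2503] F [-0.  -0.7 -0.5] w 0.0856 t 2.975 j [ 0.43  0.19 -0.1   1.94  0.02  1.02 -1.59]
[ 0.53522342 -0.26334183  0.37449314] [-0.26949472  0.0974602  -0.95805747]
{'at': [315.8, 174.1], 'conf': 0.7} [ 0.46683697 -0.23576738  0.0275    ]
{'at': [358.2, 36.7], 'conf': 0.86} [ 0.6003216 -0.3367997  0.018    ]
{'at': [268.3, 21.4], 'conf': 0.7} [ 0.65077812 -0.24540782  0.018     ]
221
((495.19256591796875, -246.6200714111328), (16.14335060119629, 18.429338455200195), 70.0373764038086) 0.05514841670613252
```

View pics/w1.png

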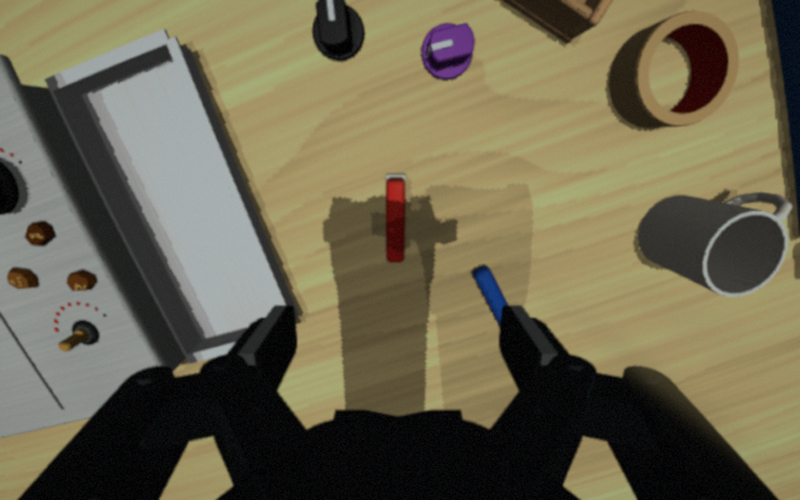

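Run:
```python
from h import *
c=cam('wrist'); W=pts(c); im=c['pixels'].astype(int)
m=(im[...,0]>60)&(im[...,1]<im[...,0]*.4)&(im[...,2]<im[...,0]*.4); m[:, :280]=0; m[:,350:]=0; m[:120]=0
top=m&(abs(W[...,2]-.055)<.004); P=W[top][:,:2]
print(top.sum(),cv2.minAreaRect((P*1000).astype(np.float32)),np.median(W[top][:,2]))
q,_,vt=np.linalg.svd(P-P.mean(0)); print(P.mean(0),np.degrees(np.arctan2(*vt[0][::-1])))
cx,_,_=cv2.minAreaRect((P*1000).astype(np.float32))
for y in (-20,-18): go([cx[0]/1e3,cx[1]/1e3,.042],y)
```

```text
763 ((468.72210693359375, -236.5955047607422), (15.224237442016602, 77.00618743896484), 69.71781158447266) 0.055288976434830495
[ 0.47226689 -0.23770998] 159.3528813265538
row [  0.9  -3.2 208.4] [ 0.01 -0.   -0.1 ] rows>= 5.0 yaw now -20.1 pos [ 0.4668 -0.2393  0.2504] F [-0.2 -0.1  0. ] w 0.0851 t 3.175 j [ 0.44  0.19 -0.1   1.94  0.02  1.02 -1.59]
row [  0.9  -3.2 208.4] [ 0.01 -0.   -2.1 ] rows>= 5.0 yaw now -20.1 pos [ 0.4668 -0.2393  0.2504] F [-0.2 -0.1  0. ] w 0.0851 t 3.175 j [ 0.44  0.19 -0.1   1.94  0.02  1.02 -1.59]
```

```bash
python3 -m inch '[1,-3,60,0,0,0,1, 1,-3,120,0,0,0,1, 1,-3,170,0,0,0,1, 1,-3,195,0,0,0,1, 1,-3,208,0,0,0,1, 1,-3,208,0,0,0,1, 1,-3,208,0,0,0,0, 1,-3,208,0,0,0,0, 1,-3,208,0,0,0,0, 1,-3,208,0,0,0,0, 1,-3,208,0,0,0,0, 1,-3,208,0,0,0,0]' 50
python3 -c "
from h import *
go([.46,-.15,.30],-20)"
```

```text
t: 4.68
eef_pos: [0.4695, -0.236, 0.0426]
ee_rot: [3.094, -0.546, 0.001]
contact_force: [-2.4, -0.3, 6.8]
grip_width: 0.0171
row [ -38.2  -77.6 -257.4] [-0.   -0.02 -0.01] rows>= 6.0 yaw now -20.01 pos [ 0.4695 -0.236   0.0426] F [-2.4 -0.3  6.8] w 0.0171 t 4.675 j [ 0.41  0.47 -0.09  2.09  0.07  0.58 -1.64]
```

```bash
python3 -m inch '[0,0,-60,0,0,0,0, 0,0,-120,0,0,0,0, 0,0,-180,0,0,0,0, 0,0,-240,0,0,0,0, 0,0,-257,0,0,0,0]'
python3 -c "
from h import *
go([.53,.0,.30],-3)"
```

```text
t: 5.3
eef_pos: [0.4703, -0.2363, 0.3031]
ee_rot: [3.093, -0.546, 0.008]
contact_force: [0.0, -0.8, -1.5]
grip_width: 0.0171
row [ -24.8 -242.5    2.9] [  0.05  -0.3  -17.01] rows>= 5.0 yaw now -20.01 pos [ 0.4703 -0.2363  0.3031] F [ 0.  -0.8 -1.5] w 0.0171 t 5.3 j [ 0.43  0.14 -0.1   1.87  0.02  1.13 -1.59]
```

```bash
python3 -m inch '[-25,-242,3,0,0,-17,0, -25,-242,3,0,0,-17,0, -25,-242,3,0,0,-17,0, -25,-242,3,0,0,-17,0, -25,-242,3,0,0,-17,0, -25,-242,3,0,0,-17,0]'
python3 - <<'E'
from h import *
c=cam('wrist'); save(c,'w2.png',None,1.25)
go([.53,0,.3],-3)
Z={'hob':0,'strip_edge':.085,'chip_a_center':.0895,'spindle_tip':.111,'fitted_knob':.085,'tray':0}
for t in Z:
    for r in tip_of(t,'wrist')[:3]: print(t,round(r['conf'],2),r['at'],at_z(c,r['at'],Z[t]).round(4))
W=pts(c); np.save('w2.npy',W)
# plate edge: points at plate height
m=abs(W[...,2]-.085)<.006
for x in np.arange(.42,.70,.02):
    k=m&(abs(W[...,0]-x)<.004)
    if k.sum()>20: print(round(x,2),np.percentile(W[k][:,1],[0,1]).round(4),np.median(W[k][:,2]).round(4))
E
```

```text
t: 6.05
eef_pos: [0.5282, -0.0002, 0.2954]
ee_rot: [3.14, -0.082, -0.002]
contact_force: [0.2, -1.7, -2.2]
grip_width: 0.0174
row [ 1.7 -1.  -4.4] [ 0.02  0.08 -0.06] rows>= 2.0 yaw now -3.06 pos [ 0.5282 -0.0009  0.2956] F [ 0.1 -0.9 -0.6] w 0.0171 t 6.1 j [ 0.16  0.16 -0.31  1.86  0.06  1.13 -1.8 ]
hob 0.97 [164.6, 149.4] [0.562  0.2312 0.    ]
strip_edge 0.87 [300.7, 163.6] [0.5436 0.0204 0.085 ]
chip_a_center 0.75 [279.8, 182.8] [0.5222 0.0472 0.0895]
chip_a_center 0.4 [248.4, 96.3] [0.6237 0.0736 0.0895]
spindle_tip 0.5 [250.1, 225.6] [0.4767 0.0842 0.111 ]
fitted_knob 0.63 [249.9, 95.4] [0.6249 0.0728 0.085 ]
tray 0.95 [338.9, 151.0] [ 0.545  -0.0321  0.    ]
0.42 [0.066  0.0712] 0.0855
0.44 [0.0443 0.0549] 0.0855
0.46 [0.0309 0.0336] 0.0856
0.48 [0.0297 0.0323] 0.0858
0.5 [0.0267 0.0293] 0.0856
0.52 [0.0254 0.0276] 0.0856
0.54 [0.0239 0.0253] 0.0857
0.56 [0.0213 0.0238] 0.0857
0.58 [0.02   0.0214] 0.0858
0.6 [0.0196 0.0218] 0.0857
0.62 [0.0181 0.0196] 0.0857
0.64 [0.0168 0.0189] 0.0857
0.66 [0.0155 0.0178] 0.0856
0.68 [0.0143 0.0173] 0.0856
```

View pics/w2.png

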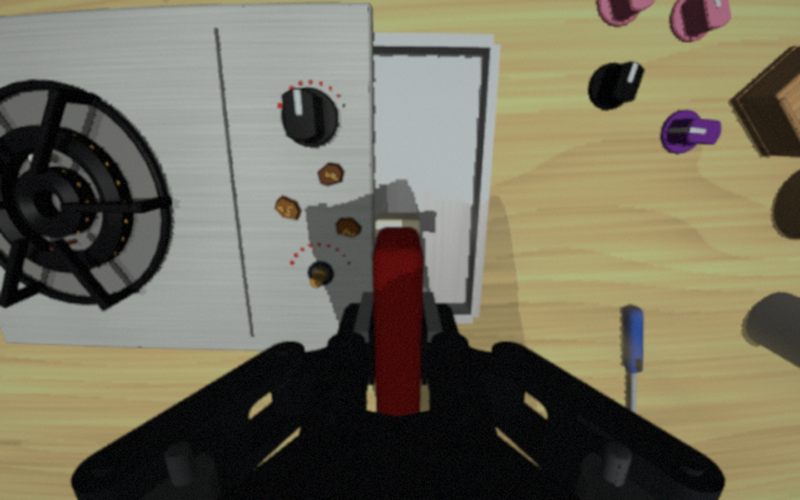

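Run:
```python
from h import *
E0=np.array([.547,.024]);xp=np.array([.9973,-.073]);yp=np.array([.073,.9973])
c=cam('wrist')
for u in ((265,139),(230,166),(278,182)):
    p=at_z(c,u,.0895)[:2]-E0; print(p@xp,p@yp)
p=E0+.128*yp-.002*xp; q=E0-.018*yp-.002*xp
go([*p,.15],-4.2); go([*p,.1285],-4.2); go([*q,.1285],-4.2)
```

```text
0.0265094501652468 0.0375330937301991
-0.006220209933075209 0.08089125530447305
-0.024965878874485842 0.023307020650154886
row [  17.6 -153.4  146.4] [ 0.   -0.    1.15] rows>= 5.0 yaw now -3.05 pos [ 5.286e-01 -5.000e-04  2.964e-01] F [-0.3  0.5 -1.4] w 0.0173 t 6.45 j [ 0.16  0.16 -0.31  1.86  0.06  1.13 -1.8 ]
row [  17.6 -153.4  167.9] [ 0.   -0.    1.15] rows>= 5.0 yaw now -3.05 pos [ 5.286e-01 -5.000e-04  2.964e-01] F [-0.3  0.5 -1.4] w 0.0173 t 6.45 j [ 0.16  0.16 -0.31  1.86  0.06  1.13 -1.8 ]
row [ 14.7  -7.5 167.9] [ 0.   -0.    1.15] rows>= 4.0 yaw now -3.05 pos [ 5.286e-01 -5.000e-04  2.964e-01] F [-0.3  0.5 -1.4] w 0.0173 t 6.45 j [ 0.16  0.16 -0.31  1.86  0.06  1.13 -1.8 ]
```

```bash
python3 -m inch '[18,-60,0,0,0,1.1,0, 18,-120,0,0,0,1.1,0, 18,-153,0,0,0,1.1,0, 18,-153,60,0,0,1.1,0, 18,-153,110,0,0,1.1,0, 18,-153,140,0,0,1.1,0, 18,-153,140,0,0,1.1,0]'
python3 - <<'E'
from h import *
E0=np.array([.547,.024]);xp=np.array([.9973,-.073]);yp=np.array([.073,.9973])
p=E0+.128*yp-.002*xp; q=E0-.018*yp-.002*xp
go([*p,.1285],-4.2); go([*q,.1285],-4.2)
c=cam('wrist'); save(c,'w3.png')
E
```

```text
t: 7.32
eef_pos: [0.5535, 0.1513, 0.1545]
ee_rot: [3.138, -0.113, -0.006]
contact_force: [-0.4, -0.5, 0.1]
grip_width: 0.0171
row [ 0.9 -0.6 26. ] [0.07 0.21 0.09] rows>= 2.0 yaw now -4.11 pos [0.5535 0.1513 0.1545] F [-0.4 -0.5  0.1] w 0.0171 t 7.325 j [-0.07  0.4  -0.38  1.9   0.18  0.88 -2.19]
row [  0.7 145.4  26.2] [0.07 0.21 0.09] rows>= 4.0 yaw now -4.11 pos [0.5535 0.1513 0.1545] F [-0.4 -0.5  0.1] w 0.0171 t 7.325 j [-0.07  0.4  -0.38  1.9   0.18  0.88 -2.19]
```

View pics/w3.png

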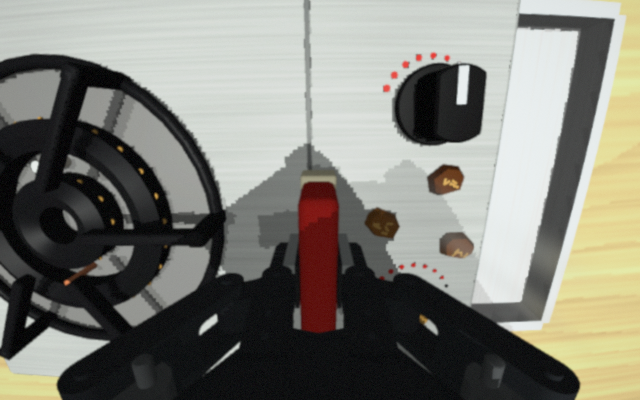

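```bash
python3 -m inch '[1,0,15,0,0,0,0, 1,0,24,0,0,0,0, 1,0,24,0,0,0,0, 1,0,24,0,0,0,0]'
python3 - <<'E'
from h import *
E0=np.array([.547,.024]);xp=np.array([.9973,-.073]);yp=np.array([.073,.9973])
q=E0-.018*yp-.002*xp
go([*q,.1285],-4.2)
E
```

```text
t: 7.88
eef_pos: [0.5558, 0.1519, 0.1327]
ee_rot: [-3.139, 0.112, -0.001]
contact_force: [0.2, 0.3, -1.5]
grip_width: 0.0171
row [ -1.6 146.2   4.2] [-0.01 -0.02  0.1 ] rows>= 4.0 yaw now -4.1 pos [0.5558 0.1519 0.1327] F [ 0.2  0.3 -1.5] w 0.0171 t 7.875 j [-0.08  0.42 -0.37  1.92  0.2   0.84 -2.2 ]
```

```bash
python3 -m inch '[0,0,3.5,0,0,0,0, 0,0,3.5,0,0,0,0, 0,15,3.5,0,0,0,0, 0,32,3.5,0,0,0,0, -1,50,3.5,0,0,0,0, -1,68,3.5,0,0,0,0, -1,86,3.5,0,0,0,0, -1,100,3.5,0,0,0,0, -1,112,3.5,0,0,0,0, -1,124,3.5,0,0,0,0, -1,136,3.5,0,0,0,0, -1,147,3.5,0,0,0,0]'
python3 - <<'E'
from h import *
go([.468,-.237,.3],-20)
c=cam('wrist'); save(c,'w4.png')
E
```

```text
t: 9.38
eef_pos: [0.544, 0.0045, 0.1288]
ee_rot: [-3.14, 0.112, 0.0]
contact_force: [-0.1, 0.0, -1.8]
grip_width: 0.0173
row [ -58.5  246.3 -171.2] [-0.   0.  15.9] rows>= 6.0 yaw now -4.1 pos [0.544  0.0045 0.1288] F [-0.1  0.  -1.8] w 0.0173 t 9.375 j [ 0.15  0.38 -0.34  1.99  0.17  0.8  -1.93]
```

View pics/w4.png

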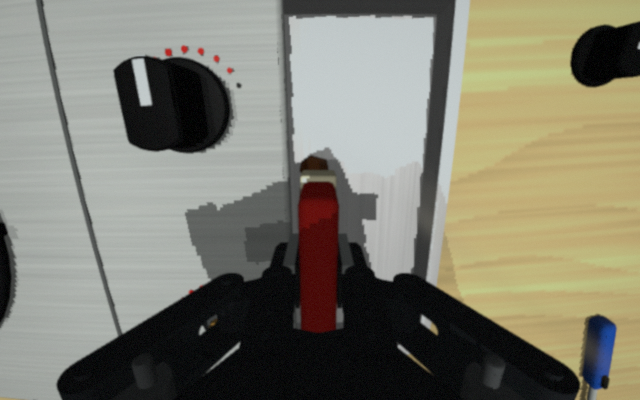

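```bash
python3 -m inch '[0,0,-60,0,0,0,0, 0,0,-120,0,0,0,0, 0,0,-170,0,0,0,0, -10,60,-170,0,0,5,0, -15,90,-170,0,0,10,0, -15,90,-170,0,0,10,0, -15,90,-170,0,0,10,0]'
python3 - <<'E'
from h import *
go([.468,-.237,.3],-20)
c=cam('wrist'); save(c,'w5.png')
E
```

```text
t: 10.3
eef_pos: [0.5227, -0.0828, 0.2986]
ee_rot: [-3.118, 0.384, 0.001]
contact_force: [0.7, 0.4, -0.8]
grip_width: 0.0175
row [-15.6 162.9  -1.5] [-0.02  0.03  5.95] rows>= 4.0 yaw now -14.05 pos [ 0.5227 -0.0828  0.2986] F [ 0.7  0.4 -0.8] w 0.0175 t 10.3 j [ 0.3   0.16 -0.29  1.86  0.05  1.13 -1.83]
```

View pics/w5.png

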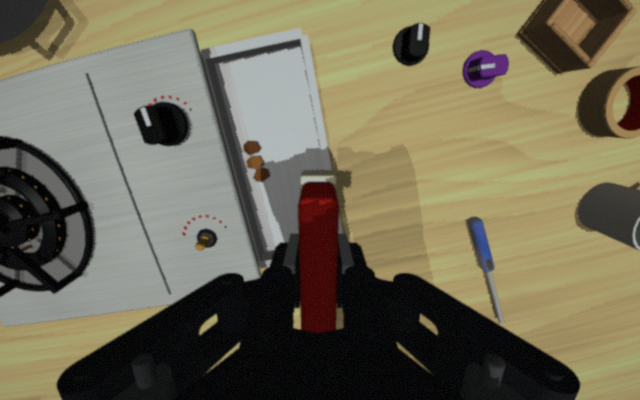

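```bash
python3 -m inch '[-15.6,60,0,0,0,6,0, -15.6,120,0,0,0,6,0, -15.6,163,0,0,0,6,0, -15.6,163,60,0,0,6,0, -15.6,163,120,0,0,6,0, -15.6,163,180,0,0,6,0, -15.6,163,225,0,0,6,0, -15.6,163,245,0,0,6,0, -15.6,163,250,0,0,6,0, -15.6,163,250,0,0,6,0]'
python3 - <<'E'
from h import *
go([.468,-.237,.043],-20)
E
```

```text
t: 11.6
eef_pos: [0.4684, -0.2373, 0.0491]
ee_rot: [-3.093, 0.547, -0.0]
contact_force: [0.3, 0.4, -0.4]
grip_width: 0.0173
row [-0.4 -0.2  6.1] [-0.02 -0.01 -0.05] rows>= 2.0 yaw now -20.05 pos [ 0.4684 -0.2373  0.0491] F [ 0.3  0.4 -0.4] w 0.0173 t 11.6 j [ 0.46  0.47 -0.14  2.08  0.11  0.6  -1.68]
```

```bash
python3 -m inch '[0,0,4,0,0,0,0, 0,0,6.5,0,0,0,0, 0,0,6.5,0,0,0,0, 0,0,6.5,0,0,0,0.5, 0,0,6.5,0,0,0,1, 0,0,6.5,0,0,0,1, 0,0,6.5,0,0,0,1, 0,0,-40,0,0,0,1, 0,0,-100,0,0,0,1, 0,0,-160,0,0,0,1, 0,0,-210,0,0,0,1]'
python3 - <<'E'
from h import *
go([.62,-.245,.26],-20)
E
```

```text
t: 12.98
eef_pos: [0.4678, -0.2377, 0.2614]
ee_rot: [3.093, -0.548, 0.002]
contact_force: [-0.5, -0.0, -0.1]
grip_width: 0.0856
row [145.4 -45.5   1.6] [ 0.   -0.08 -0.11] rows>= 4.0 yaw now -20.11 pos [ 0.4678 -0.2377  0.2614] F [-0.5 -0.  -0.1] w 0.0856 t 12.975 j [ 0.49  0.18 -0.17  1.92  0.03  1.05 -1.61]
```

```bash
python3 -m inch '[60,-20,0,0,0,0,1, 120,-40,0,0,0,0,1, 174,-55,0,0,0,5,1, 174,-55,40,0,0,5,1, 174,-55,60,0,0,5,1, 174,-55,60,0,0,5,1, 174,-55,60,0,0,5,1]'
python3 - <<'E'
from h import *
c=cam('wrist'); go([.65,-.245,.2],-25)
save(c,'w6.png',(200,80,440,300),3)
for t,z in (('knob_center',.018),('knob_bore',0)):
    for r in tip_of(t,'wrist')[:2]: print(t,r,at_z(c,r['at'],z))
W=pts(c); im=c['pixels'].astype(int); np.save('w6.npy',W)
top=(abs(W[...,2]-.036)<.003); top[:, :200]=0; top[:,440:]=0; top[:60]=0; top[300:]=0
print(top.sum(),cv2.minAreaRect((W[top][:,:2]*1000).astype(np.float32)))
wh=top&(im.min(-1)>120); P=W[wh][:,:2]; print(wh.sum(),P.mean(0),cv2.minAreaRect((P*1000).astype(np.float32)))
q,_,vt=np.linalg.svd(P-P.mean(0)); print(np.degrees(np.arctan2(vt[0][1],vt[0][0])))
fl=abs(W[...,2]-.005)<.0025; fl&=np.hypot(W[...,0]-.65,W[...,1]+.245)<.035
cc=cv2.minEnclosingCircle((W[fl][:,:2]*1000).astype(np.float32)); print(fl.sum(),cc)
E
```

```text
t: 13.85
eef_pos: [0.6502, -0.2463, 0.2004]
ee_rot: [3.066, -0.683, 0.003]
contact_force: [0.1, 0.4, 1.1]
grip_width: 0.0854
row [-0.9 -1.   0.6] [-0.02 -0.12 -0.13] rows>= 2.0 yaw now -25.13 pos [ 0.6504 -0.2463  0.2007] F [-0.1  0.4 -0.1] w 0.0854 t 13.9 j [ 0.38  0.51 -0.15  1.59  0.09  1.05 -1.81]
knob_center {'at': [411.2, 188.9], 'conf': 0.93} [ 0.59663884 -0.3384034   0.018     ]
knob_center {'at': [285.8, 107.5], 'conf': 0.88} [ 0.73651762 -0.24883008  0.018     ]
knob_bore {'at': [318.2, 176.4], 'conf': 0.94} [ 0.6513144  -0.24659721  0.        ]
knob_bore {'at': [363.0, 86.8], 'conf': 0.59} [ 0.72137995 -0.33360294  0.        ]
4157 ((619.4879150390625, -236.89547729492188), (223.99331665039062, 302.5495300292969), 33.230098724365234)
1972 [ 0.70726897 -0.26230766] ((664.7402954101562, -215.0717315673828), (172.60594177246094, 274.1268005371094), 9.021445274353027)
113.30383235953124
572 ((650.8292236328125, -250.18341064453125), 30.006929397583008)
```

View pics/w6.png

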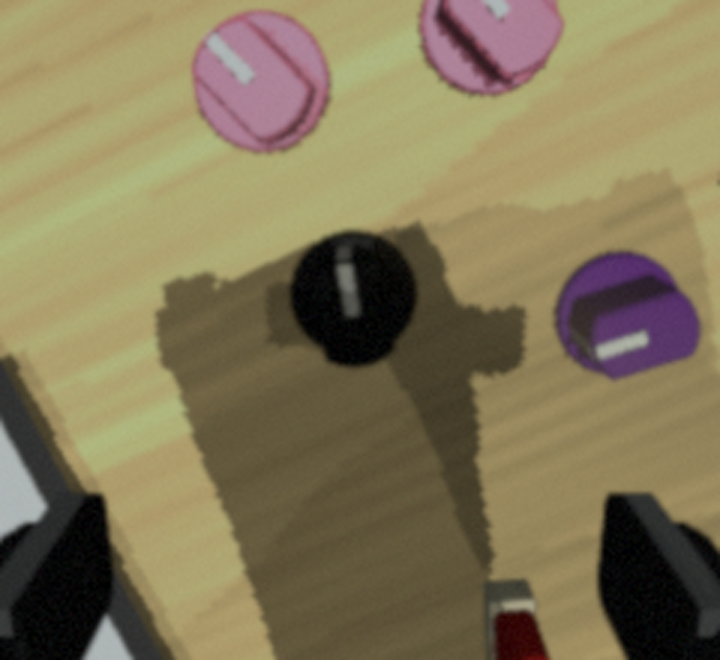

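Run:
```python
from h import *
c=cam('wrist'); im=c['pixels'].astype(int); W=pts(c)
a=at_z(c,(317.3,186),.036)[:2]; b=at_z(c,(314.7,167.3),.036)[:2]; d=b-a; print(a,b,np.degrees(np.arctan2(d[1],d[0])),np.hypot(*d))
sub=np.zeros((400,640),bool); sub[150:210,290:345]=1
top=sub&(W[...,2]>.033)&(W[...,2]<.040); P=W[top][:,:2]; print(top.sum(),cv2.minAreaRect((P*1000).astype(np.float32)),P.mean(0))
wh=sub&(W[...,2]>.03)&(im.min(-1)>70); ys,xs=np.nonzero(wh); Q=np.array([at_z(c,(u,v),.036)[:2] for u,v in zip(xs,ys)])
q,_,vt=np.linalg.svd(Q-Q.mean(0)); print(wh.sum(),Q.mean(0),np.degrees(np.arctan2(vt[0][1],vt[0][0])),Q.min(0),Q.max(0))
dark=sub&(im.max(-1)<60)&(abs(W[...,2]-.005)<.003); P=(W[dark][:,:2]*1000).astype(np.float32); print(dark.sum(),cv2.minEnclosingCircle(P))
```

```text
[ 0.64966858 -0.24446153] [ 0.66911572 -0.25057846] -17.46053000081595 0.0203864719361799
817 ((651.9053955078125, -244.9702911376953), (25.867084503173828, 40.00773620605469), 74.71975708007812) [ 0.65228364 -0.2451712 ]
68 [ 0.66112166 -0.24808373] 164.93126508758488 [ 0.65134179 -0.25199261] [ 0.66875545 -0.24460756]
534 ((651.581298828125, -244.64198303222656), 25.3198299407959)
```

Run:
```python
from h import *
go([.6517,-.2448,.027],-15.2)
```

```text
row [  0.3  -1.8 173.2] [-0.   -0.1  -9.92] rows>= 4.0 yaw now -25.12 pos [ 0.6504 -0.2462  0.2002] F [-1.  -0.  -0.3] w 0.085 t 14.05 j [ 0.38  0.51 -0.15  1.59  0.09  1.05 -1.81]
```

```bash
python3 -m inch '[0.3,-1.8,50,0,0,-9.9,1, 0.3,-1.8,105,0,0,-9.9,1, 0.3,-1.8,150,0,0,-9.9,1, 0.3,-1.8,173,0,0,-9.9,1, 0.3,-1.8,173,0,0,-9.9,1, 0.3,-1.8,173,0,0,-9.9,1]'
python3 -c "
from h import *
go([.6517,-.2448,.027],-15.2)"
```

```text
t: 14.8
eef_pos: [0.6524, -0.2448, 0.0279]
ee_rot: [3.114, -0.416, 0.004]
contact_force: [-0.5, -0.5, 0.1]
grip_width: 0.0854
row [-0.6  0.2  0.9] [ 0.01 -0.15 -0.01] rows>= 2.0 yaw now -15.21 pos [ 0.6524 -0.2448  0.0279] F [-0.5 -0.5  0.1] w 0.0854 t 14.8 j [ 0.39  0.7  -0.17  1.68  0.16  0.77 -1.69]
```

```bash
python3 -m inch '[-0.6,0,0,0,0,0,0.5, -0.6,0,0,0,0,0,0, -0.6,0,0,0,0,0,0, -0.6,0,0,0,0,0,0, -0.6,0,0,0,0,0,0, -0.6,0,0,0,0,0,0, -0.6,0,-60,0,0,0,0, -0.6,0,-120,0,0,0,0, -0.6,0,-180,0,0,0,0, -0.6,0,-220,0,0,0,0, -0.6,0,-220,0,0,0,0]' 70
python3 -c "
from h import *
go([.477,.02,.25],-4.2)"
```

```text
t: 16.18
eef_pos: [0.6519, -0.2446, 0.2497]
ee_rot: [3.113, -0.416, 0.009]
contact_force: [0.5, 0.3, -1.3]
grip_width: 0.0249
row [-238.2 -209.4   -1.7] [  0.04  -0.33 -11.02] rows>= 7.0 yaw now -15.22 pos [ 0.6519 -0.2446  0.2497] F [ 0.5  0.3 -1.3] w 0.0249 t 16.175 j [ 0.41  0.47 -0.19  1.54  0.1   1.13 -1.65]
```

```bash
python3 -m inch '[-46,-42,0,0,0,-2,0, -92,-84,0,0,0,-4,0, -138,-126,0,0,0,-6,0, -184,-160,0,0,0,-8,0, -230,-190,0,0,0,-10,0, -272,-208,10,0,0,-11,0, -272,-208,45,0,0,-11,0, -272,-208,45,0,0,-11,0, -272,-208,45,0,0,-11,0]'
python3 - <<'E'
from h import *
go([.477,.084,.2],-4.2)
c=cam('wrist')
r=tip_of('spindle_tip','wrist')
for q in r[:3]: print(q,at_z(c,q['at'],.111))
u,v=map(int,proj(c,[.477,.084,.111])); print(u,v)
save(c,'w7.png',(u-50,v-40,u+50,v+40),8)
E
```

```text
t: 17.3
eef_pos: [0.4431, 0.0276, 0.2013]
ee_rot: [-3.139, 0.116, 0.001]
contact_force: [0.2, 0.3, -0.5]
grip_width: 0.025
row [ 29.7 -58.7   1.3] [-0.02  0.02 -0.03] rows>= 3.0 yaw now -4.23 pos [0.4431 0.0276 0.2013] F [ 0.2  0.3 -0.5] w 0.025 t 17.3 j [ 0.17  0.13 -0.4   2.13  0.06  0.89 -1.91]
{'at': [246.4, 172.2], 'conf': 0.76} [0.47586145 0.08218268 0.111     ]
243 170
```

View pics/w7.png

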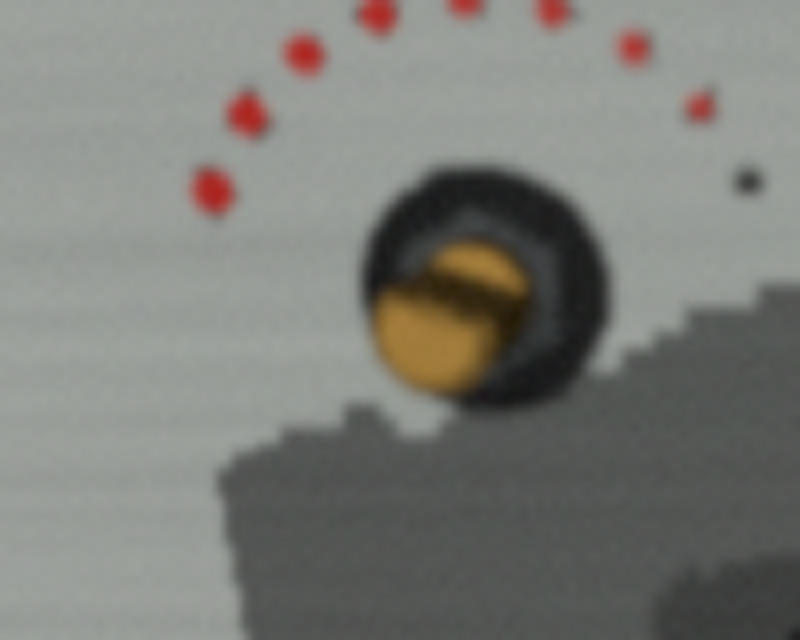

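```bash
cat > sp.py <<'E'
from h import *
from scipy.optimize import least_squares
c=cam('wrist'); im=c['pixels']
x0,y0=193,130; S=8
big=cv2.resize(im[y0:y0+80,x0:x0+100],None,fx=S,fy=S,interpolation=cv2.INTER_CUBIC).astype(int)
br=big[...,0]; sat=big[...,0]-big[...,2]
m=((br>115)&(sat>60)&(big[...,1]>70)).astype(np.uint8)
n,l,st,_=cv2.connectedComponentsWithStats(m); print(st[1:][st[1:,4]>300])
k=l[345,430]; comp=(l==k).astype(np.uint8)
cn=max(cv2.findContours(comp,0,cv2.CHAIN_APPROX_NONE)[0],key=len)[:,0]
P=np.array([at_z(c,((x+.5)/S-.5+x0,(y+.5)/S-.5+y0),.111)[:2] for x,y in cn])*1e3
# D model: signed distance to disc r=6 cut at 3 mm along the normal
def f(p):
    d=P-p[:2]; n=np.array([np.cos(p[2]),np.sin(p[2])])
    return np.maximum(np.hypot(*d.T)-6,d@n-3)
for y in (-35,-20,-5):
    s=least_squares(f,[*P.mean(0),np.radians(y)],loss='soft_l1',f_scale=.3); print(s.x[:2].round(2),np.degrees(s.x[2]).round(1),s.cost.round(2),np.abs(f(s.x)).mean().round(2))
# wrist: edge pixel directly
E
python3 sp.py
```

```text
[[ 363    0   34   37  479]
 [ 539    0   30   29  460]
 [ 288   41   36   36  504]
 [ 622   40   26   26  405]
 [ 229  100   39   40  505]
 [ 690  100   23   24  332]
 [ 195  176   40   39  503]
 [ 441  250   78   41 1908]
 [ 377  304  104   87 6498]]
[477.05  81.58] -0.3 45.08 0.75
[477.05  81.58] -0.3 45.08 0.75
[477.05  81.58] -0.3 45.08 0.75
```

```bash
python3 -m inch '[-8,0,25,0,0,0,0, -8,0,47,0,0,0,0, -8,0,47,0,0,0,0, -8,0,47,0,0,0,0]'
python3 - <<'E'
from h import *
go([.477,.083,.16],-22)
c=cam('wrist')
for q in tip_of('spindle_tip','wrist')[:3]: print(q,at_z(c,q['at'],.111))
u,v=map(int,proj(c,[.477,.083,.111])); print(u,v)
save(c,'w8.png',(u-50,v-40,u+50,v+40),8)
W=pts(c); k=abs(W[...,2]-.111)<.004; k&=np.hypot(W[...,0]-.477,W[...,1]-.083)<.015; print(k.sum(),np.median(W[k],0))
E
```

```text
t: 17.95
eef_pos: [0.4353, 0.0284, 0.1548]
ee_rot: [-3.139, 0.116, -0.001]
contact_force: [0.5, 0.1, 0.2]
grip_width: 0.025
row [ 37.6 -57.5  -5.2] [-0.03 -0.05 17.78] rows>= 3.0 yaw now -4.22 pos [0.4353 0.0284 0.1548] F [0.5 0.1 0.2] w 0.025 t 17.95 j [ 0.15  0.18 -0.4   2.19  0.1   0.78 -1.96]
{'at': [227.1, 173.4], 'conf': 0.82} [0.47692973 0.08221065 0.111     ]
{'at': [319.7, 260.3], 'conf': 0.19} [0.41305995 0.02957858 0.111     ]
225 173
257 [0.47615878 0.08177304 0.11106809]
```

View pics/w8.png

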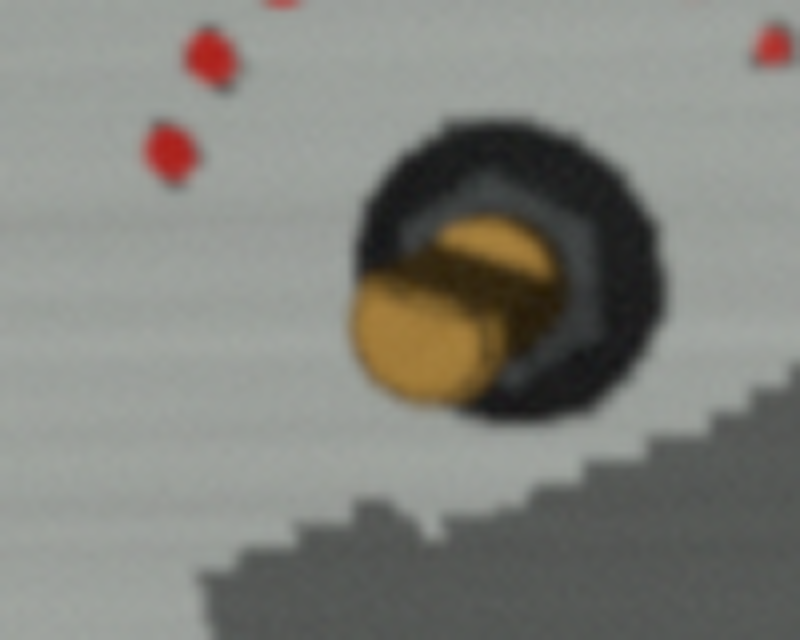

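```bash
sed -i 's/x0,y0=193,130/x0,y0=175,133/; s/l\[345,430\]/l[345,420]/; s/br>115/br>100/; s/>60)&/>40)\&/; s/,1\]>70/,1]>60/' sp.py; python3 sp.py | tail -4
python3 - <<'E'
from h import *
c=cam('wrist')
g=lambda x,y,z: at_z(c,((x+.5)/8-.5+175,(y+.5)/8-.5+133),z)[:2]
for a,b,z in (((372,280),(500,318),.111),((437,243),(553,280),.093)):
    A,B=g(*a,z),g(*b,z); d=B-A; print(A,B,np.hypot(*d)*1e3,np.degrees(np.arctan2(d[0],-d[1])*-1), np.degrees(np.arctan2(*d[::-1]))+90)
print('left/bottom',g(350,330,.111),g(430,406,.111))
E
```

```text
[  350   283   150   121 12877]]
[476.65  82.01] -16.4 23.89 0.37
[476.64  82.01] -16.5 23.89 0.37
[476.64  82.01] -16.5 23.89 0.37
[0.48081858 0.08529975] [0.47713268 0.07589861] 10.097886130348117 21.408654063546606 -21.40865406354662
[0.48064908 0.08583071] [0.47676473 0.07647203] 10.13277212174355 22.541051701945918 -22.541051701945918
left/bottom [0.47708422 0.08767214] [0.47064497 0.08244524]
```

```bash
python3 -c "
from h import *
go([.4763,.082,.150],-21.7)"
```

```text
row [ 37.1 -56.5   4.6] [-0.02 -0.07 17.48] rows>= 3.0 yaw now -4.22 pos [0.4352 0.0284 0.1546] F [ 0.4 -0.1 -0.4] w 0.025 t 18.15 j [ 0.15  0.18 -0.4   2.2   0.1   0.78 -1.96]
```

```bash
python3 -m inch '[20,-28,0,0,0,9,0, 37,-56.5,0,0,0,17.5,0, 37,-56.5,5,0,0,17.5,0, 37,-56.5,5,0,0,17.5,0, 37,-56.5,5,0,0,17.5,0]'
python3 - <<'E'
from h import *
go([.4763,.082,.139],-21.7)
c=cam('wrist'); u,v=map(int,proj(c,[.4763,.082,.111])); print(u,v)
c2=cam('side'); u2,v2=map(int,proj(c2,[.4763,.082,.115])); 
a=cv2.resize(c['pixels'][v-70:v+70,u-60:u+60,::-1],None,fx=3.3,fy=3.3,interpolation=cv2.INTER_CUBIC)
b=cv2.resize(c2['pixels'][v2-35:v2+35,u2-30:u2+30,::-1],(a.shape[1],a.shape[0]),interpolation=cv2.INTER_CUBIC)
cv2.imwrite('pics/w9.png',np.hstack([a,b]))
E
```

```text
t: 18.77
eef_pos: [0.4754, 0.0813, 0.149]
ee_rot: [3.085, -0.591, -0.0]
contact_force: [0.4, 0.3, -1.0]
grip_width: 0.0249
row [ 0.6 -1.  10. ] [0.02 0.   0.  ] rows>= 2.0 yaw now -21.7 pos [0.4754 0.0813 0.149 ] F [ 0.4  0.3 -1. ] w 0.0249 t 18.775 j [ 0.02  0.26 -0.37  2.11  0.13  0.79 -2.38]
317 232
```

View pics/w9.png

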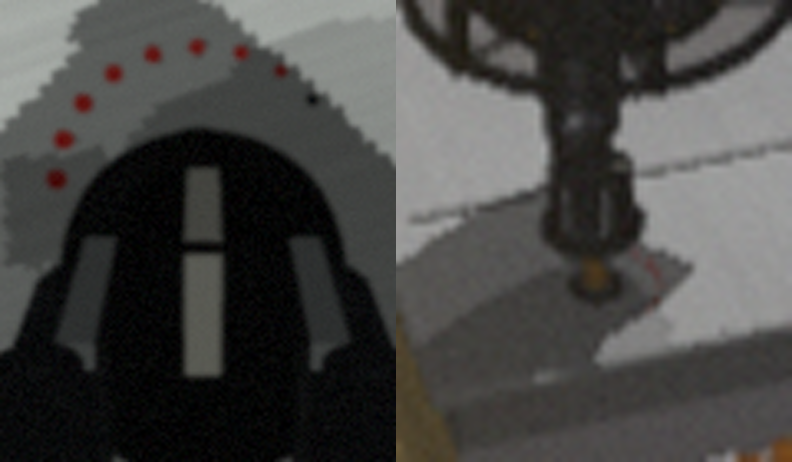

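```bash
python3 - <<'E'
from h import *
c=cam('wrist'); s=get_state(); R=Ro.from_rotvec(s['ee_rot'])
for y in (377,167):
    p=at_z(c,(317-60+203/3.3,232-70+y/3.3),.157); print(R.inv().apply(p-s['eef_pos'])*1e3)
E
python3 -m inch '[0.6,-1,6,0,0,0,0, 0.6,-1,10,0,0,0,0, 0.6,-1,12,0,0,0,0, 0.6,-1,12,0,0,0,0, 0.6,-1,12,0,0,0,0]'
```

```text
[-1.87187551 -0.19141077 -7.93159433]
[30.4056888  -0.21931516 -7.92150312]
t: 19.55
eef_pos: [0.4767, 0.0828, 0.1369]
ee_rot: [-3.085, 0.592, -0.0]
contact_force: [-0.7, 0.8, 0.5]
grip_width: 0.0247
```

```bash
python3 -m inch '[0,0.7,2,0,0,0,0, 0,0.7,4,0,0,0,0, 0,0.7,5,0,0,0,0, 0,0.7,5,0,0,0,0]'
```

```text
t: 20.05
eef_pos: [0.4764, 0.0821, 0.1318]
ee_rot: [-3.085, 0.592, 0.0]
contact_force: [-0.4, 0.7, -0.4]
grip_width: 0.0245
```

```bash
python3 -m inch '[0,0,2,0,0,0,0, 0,0,4,0,0,0,0, 0,0,6,0,0,0,0, 0,0,8,0,0,0,0, 0,0,8,0,0,0,0]'; python3 -c "
from h import *
go([.4763,.082,.12],-21.7); print(get_state()['ft_torque'])"
```

```text
t: 20.68
eef_pos: [0.4763, 0.0821, 0.1237]
ee_rot: [-3.085, 0.592, 0.0]
contact_force: [0.7, -0.9, 0.0]
grip_width: 0.0254
row [0.  0.1 3.7] [ 0.    0.02 -0.01] rows>= 2.0 yaw now -21.71 pos [0.4763 0.0821 0.1237] F [ 0.7 -0.9  0. ] w 0.0254 t 20.675 j [ 0.01  0.3  -0.36  2.12  0.16  0.74 -2.4 ]
[ 0.04642082 -0.00638735 -0.04164453]
```

```bash
python3 -m inch '[0,0,2,0,0,0,0, 0,0,3,0,0,0,0, 0,0,4,0,0,0,0, 0,0,4,0,0,0,0]'; python3 -m inch '[0,0,1,0,0,0,0, 0,0,2,0,0,0,0, 0,0,2,0,0,0,0, 0,0,2,0,0,0,0]' 100
```

```text
t: 21.18
eef_pos: [0.4764, 0.0821, 0.1198]
ee_rot: [-3.085, 0.591, 0.0]
contact_force: [-0.7, 0.8, -0.4]
grip_width: 0.025
t: 21.68
eef_pos: [0.4765, 0.0821, 0.118]
ee_rot: [-3.085, 0.591, -0.0]
contact_force: [-1.2, 0.4, 5.8]
grip_width: 0.0246
```

```bash
python3 -m inch '[0,0,1,0,0,0,0, 0,0,2.5,0,0,0,0, 0,0,4,0,0,0,0, 0,0,4,0,0,0,0, 0,0,4,0,0,0,0]'; python3 -m inch '[0,0,0.5,0,0,0,0, 0,0,0.5,0,0,0,0, 0,0,0.5,0,0,0,0]'
```

```text
t: 22.3
eef_pos: [0.4765, 0.0822, 0.1141]
ee_rot: [-3.085, 0.592, -0.001]
contact_force: [-2.8, -0.7, 8.6]
grip_width: 0.0245
t: 22.68
eef_pos: [0.4766, 0.0822, 0.1137]
ee_rot: [-3.085, 0.592, -0.001]
contact_force: [-2.2, -0.3, 9.6]
grip_width: 0.0248
```

```bash
python3 -m inch '[0,0,0.7,0,0,0,0, 0,0,0.7,0,0,0,0, 0,0,0.7,0,0,0,0, 0,0,0.7,0,0,0,0]'
python3 - <<'E'
from h import *
print([get_state()['contact_force'].round(1)])
c=cam('wrist'); W=pts(c); s=get_state(); R=Ro.from_rotvec(s['ee_rot'])
# knob top height
k=np.hypot(W[...,0]-.4766,W[...,1]-.0822)<.012; k&=(W[...,2]>.1)&(W[...,2]<.15); print(k.sum(),np.median(W[k][:,2]),s['eef_pos'])
c2=cam('side'); u2,v2=map(int,proj(c2,[.4763,.082,.1])); t=cam('top')
b=cv2.resize(c2['pixels'][v2-35:v2+95,u2-60:u2+100,::-1],(480,390),interpolation=cv2.INTER_CUBIC)
a=cv2.resize(c['pixels'][120:380,200:440,::-1],(360,390))
cv2.imwrite('pics/w10.png',np.hstack([a,b])[:, :800])
E
```

```text
t: 23.18
eef_pos: [0.4766, 0.0821, 0.1132]
ee_rot: [-3.085, 0.592, -0.001]
contact_force: [-3.5, -0.5, 13.0]
grip_width: 0.0248
[array([-3.5, -0.5, 13. ])]
1822 0.12340149631538808 [0.47660129 0.08214647 0.11319994]
```

View pics/w10.png

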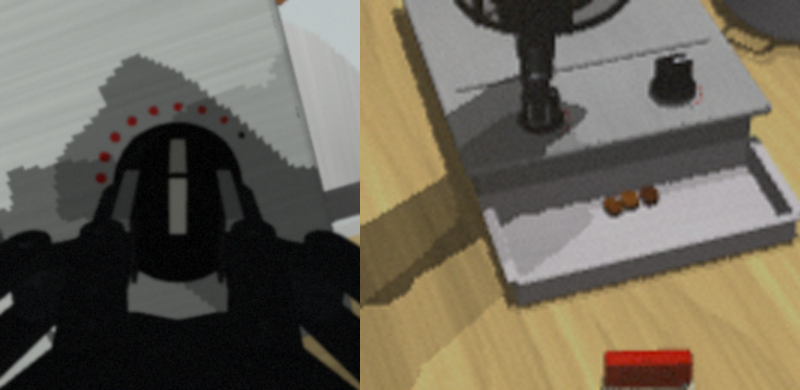

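```bash
python3 -c "
from bench import *
print(job_done()); print(get_state()['contact_force'])"
```

```text
the job is handed in; nothing more can be done
None
the job is handed in; nothing more can be done
```

The hob is ready to light. I handed the job in at about 23 s, with the gripper still holding the knob pressed in.

- **Sweeping:** I swept all three flakes off the control strip into the tray in one pass, using the scraper. I then stood the scraper back where it came from, well clear of the tray. The final picture shows the flakes lying in the tray and the scraper standing on the bench.
- **Knob:** I picked up the loose black knob, leaving the two pink and one purple look-alikes alone. I turned it to the spindle's flat, about -22° from the world x axis, and it slid on with no contact force.
- **Pressing:** I pressed until the force read 13 N, above the 11 N given for the stop. The knob's top measured 123.4 mm above the bench, about 5.6 mm below its rest height. Both put the spindle at or near the end of its 6 mm travel, past the 3.5 mm needed.

No check failed, but one reading was slightly off: the spring began to push about 2 mm lower than I expected. That is within the camera's accuracy and any small slip in the grip. I did not re-measure the bystanders after the moves; none was touched as far as the forces and pictures show.

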